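Pack the soldering kit and put its cover on

ROBOT

A 7-joint arm with a two-finger parallel gripper is mounted at the origin on a cart in front of the work surface, level with it; the furniture and walls round the work are solid. World frame = base frame: x ahead of the robot, y to its left, z up, the work surface at z = 0. Lengths are in m, angles in degrees, forces in N, time in s.
With the tool pointing down it reaches from about 0.35 to 0.9 m from the base axis. Payload 19.9 kg.
Tool frame: the origin (TCP) lies between the finger pads; the fingertips stand 14 mm ahead of it and the grasp point (between the pads) lies 5 mm behind it (bot.tip_extent is the distance from the TCP to the fingertips, in m); z points along the fingers, y is the line along which they close (so a half turn about z gives the same grasp; the last joint's range is limited). The gripper opens to 94 mm and grips with 3 to 60 N. Pads are 16 mm wide; open, the fingers measure 119 mm over their backs; the gripper's body (75 mm by 177 mm) begins 78 mm behind the grasp point.
Start: joints at [68.841, 23.915, -0.59, 92.452, 0.269, 63.638, -3.037], TCP at [0.201, -0.592, 0.219] pointing down, gripper open.
Joint ranges: [-161.28, 161.28], [-22.2, 115.67], [-73.04, 71.86], [3.21, 147.25], [-68.34, 248.33], [10.77, 114.83], [-161.83, 161.83]. Speed limits (degrees/s): [108.29, 108.29, 136.94, 136.94, 172.46, 172.46, 172.46].

INTERFACE

Orientations are given as [roll, pitch, yaw] about the fixed x, y, z axes, in that order (R = Rz(yaw) Ry(pitch) Rx(roll)).
In Python, from cell import bot gives the robot as it stands. The module is installed in compiled form; this text tells all that it offers.
- The arm moves only by the shell command python3 -m handwheel 'ROWS' [FORCE]. ROWS is JSON, a list of rows, each an object of numbers: "fingers": the finger opening in m, from 0 to 0.094; "tx", "ty", "tz": the shift along the tool's x, y, z in m; "spin": the turn about the tool's z in rad. In form: [{"fingers": .., "tx": .., "ty": .., "tz": .., "spin": ..}, ...]. A call has exactly 8 rows; each row shifts and turns the commanded pose from where the row before left it, along the tool's axes as they then stand; what a row does not reach is not made up. A row lasts 1/8 s, in which the tool goes at most 62.5 mm and 10.7 degrees, less where a joint would pass 70% of its speed; a pose out of reach is approached as far as the arm can. A call is refused whole if a number of a shift passes 0.0625 or a number of a turn 0.188, either way. A call with a gripper value outside its range is refused whole. The fingers move at their own pace and stop on an object; FORCE is the grip in N (left out, the last holds). Time passes only in rows, so rows that do not move let the fingers close, or fill a call up. It gives the time, the measured TCP pose, the force, the opening and the grip force at its end, in the units of the state.
- bot.sense(): the state, without advancing time (a new reading comes with each control period).
- bot.grab_frame(name): name is "side" or "top" or "wrist"; returns (picture, depth): 400x640x3 uint8, red, green, blue; 400x640 float32, m along the optical axis (not along the pixel's ray), 0 where there is no reading.
- bot.camera_model(name): a dict with "mtx" (3x3 intrinsics, pixels), "rvec" (rotation vector, rad) and "tvec" (3), from world to camera coordinates, as OpenCV has them. Camera axes: x right, y down, z forward; pixel columns grow to the right and rows downward; lengths in m; the calibration is good to about 2 mm. A picture is of the moment at which its call begins: read the wrist's pose just before it. camera_model takes no time and is no camera call; for the wrist camera it gives the pose at the moment of the call.
- bot.hand_in(): hands the job in; it is judged then, once.
Trained networks look in the newest picture that a camera, given by its name, has taken for a name from the list of things; names that differ only in an ending like _2 or _b are one class to them, and where a whole thing is asked for, a point or a joint stands for the part that bears it (a point fixed in the world has none). Each returns a list of dicts, best first, with "conf" (0 to 1); they miss things now and then, are a little off and sometimes report something else, mostly with a low value. They report only what shows in the picture. A call takes as long as a camera call. They do not tell look-alikes from the thing itself.
- bot.trace(camera, target): "pixels" (400x640 bool, what is visible of it) and "location" ([column, row] in pixels, amid what is visible of it).
The state is a dict: "clock": time; "q": joint angles; "joint_velocities": joint speeds; "tau": joint torques, N m; "ee_pos": TCP position; "orientation": TCP orientation; "wrist_force": force on the tool from outside, world axes, zero at the start; "moment": the same for the moment, N m; "gripper_width": finger opening in m; "grasp_force": force on a finger pad.
Only numpy, scipy, OpenCV 4.12 (cv2) and the standard library are available. Lean on these libraries where they do the work, as an engineer would, in place of code of your own. Each camera call takes 0.05 s, during which the arm holds its last target. There are 200 camera calls.

TASK

Pack the soldering kit for the next job: set the solder spool, the eye loupe and the copper wick reel upright into the foam nests cut for them in the grey kit tray (spool in the wide nest with the blue floor, loupe in the deep nest with the white floor, wick reel in the shallow nest with the yellow floor), then fit the white cover over the tray so that it sits down level on the rim all round. The yellow tip cleaner and the roll of amber tape belong to the bench: leave them where they stand.

Things in the scene. Friction and masses are not known exactly. Their poses are not given: they have to be found in the camera images.
- kit_tray: Shallow grey plastic tray, fixed: 94 mm along its x, 262 along its y, rim 32 mm high, walls 5 mm. Origin: centre of its underside. Three dark foam nests stand in it in a row along y, in changing order, tops flush with the rim; fingers across the tray must stay above it. To its right a hand scanner's nose hangs over the bench (x above 0.63 m, y within 0.04 m of 0, z 0.16 to 0.26 m).
- nest_blue: Foam nest for the solder spool, fixed in the tray: dark block 83 x 83 x 28 mm with one round well 72 mm wide, 18 mm deep, blue floor. Origin: centre of the block's underside (4 mm above the tray's), on the well's axis; the well's floor lies 10 mm above it. Axes as the tray's.
- nest_white: Foam nest for the loupe, fixed in the tray: dark block 83 x 83 x 28 mm with one round well 60 mm wide, 14 mm deep, white floor. Origin: centre of the block's underside (4 mm above the tray's), on the well's axis; the well's floor lies 14 mm above it. Axes as the tray's.
- nest_yellow: Foam nest for the wick reel, fixed in the tray: dark block 83 x 83 x 28 mm with one round well 60 mm wide, 4 mm deep, yellow floor. Origin: centre of the block's underside (4 mm above the tray's), on the well's axis; the well's floor lies 24 mm above it. Axes as the tray's.
- cover: White tray cover, loose, 0.22 kg, mouth down: 115 x 283 mm (x, y), origin at the mouth's centre. Flared skirt 12 mm high (8 mm play at the mouth, 2.5 at its top) centres it; the ledge above it stands on the rim: home is 20 mm above the tray's origin, y along the tray's y, either way round. Top 44 mm up; on it a black handle bar, 66 mm along x, 14 along y, 58 to 72 mm above the origin.
- solder_spool: Spool of solder standing on its flange: round, 56 mm wide, 42 mm high, blue flanges, silver-white winding, about 0.26 kg. Origin: centre of its underside, z up. Belongs to the kit.
- loupe: Eye loupe standing wide end up: round black cup, 44 mm wide, 36 mm high, 0.06 kg. Origin: centre of its underside, z up. Belongs to the kit.
- wick_reel: Small reel of copper desoldering wick lying flat: round, 44 mm wide, 12 mm high, yellow flanges, copper winding, 0.02 kg. Origin: centre of its underside, z up. Belongs to the kit.
- tip_cleaner: Yellow tip cleaner cup filled with brass wool: round, 55 mm wide, 37 mm high, 0.12 kg. Origin: centre of its underside. Not of the kit; stays where it is. (It, the tape and the kit's three things stand at changing places near the bench's front edge, four left and one right of the black soldering station, which is about 0.1 m high, x 0.33 to 0.55 m, y -0.12 to 0.02 m.)
- tape_roll: Roll of amber tape lying flat: ring, 68 mm wide, 14 mm high, white and amber, 0.03 kg. Origin: centre of its underside. Not of the kit; stays where it is. (Beside the cover a signal lamp's upright pole stands on the bench at about x 0.61, y -0.34 m, with a foot 50 mm wide; the microscope's head hangs over the bench beyond y 0.44 m.)
Things that resemble listed ones, but are neither listed nor needed, are in the scene too. Leave any pink look-alike of the solder_spool alone.

How it is judged:
By the outcome, as a careful person would: the job done as asked, in the order asked, and still so for the second after the job is handed in, with the robot touching nothing.
It also fails if it takes over 112 s, if anything falls off the work surface, if the arm or the gripper's body presses on something with over 40 N, if the wrist force passes 120 N, or if a joint passes its speed limit or range.

## Working session

There is one attempt and no reset: what is moved stays moved. The work goes in short steps, Python scripts to look and compute and a shell command to move; the robot and the scene stay as the last step left them, time stands still between calls to the robot, and variables do not carry over. Pictures are saved under pics/ and viewed, at most 14 in all, crops included, and the job is handed in when it is done.

```bash
mkdir -p pics; cat > h.py <<'E'
import numpy as np, cv2
from cell import bot
from scipy.spatial.transform import Rotation as R
def cam(n):
    m=bot.camera_model(n); return np.array(m["mtx"]),cv2.Rodrigues(np.array(m["rvec"],float))[0],np.array(m["tvec"],float).ravel()
def world(n,mask,d,c=None):
    K,Rm,t=c or cam(n)
    v,u=np.nonzero(mask&(d>0)); z=d[v,u]
    p=np.c_[(u-K[0,2])/K[0,0]*z,(v-K[1,2])/K[1,1]*z,z]
    return (p-t)@Rm
def save(n,p): cv2.imwrite("pics/%s.png"%n,p[:,:,::-1])
E
cat > look.py <<'E'
from h import *
for n in ("top","side"):
    p,d=bot.grab_frame(n); save(n+"0",p)
    for o in "kit_tray nest_blue nest_white nest_yellow cover solder_spool loupe wick_reel tip_cleaner tape_roll".split():
        for r in bot.trace(n,o)[:3]:
            if r["conf"]<.2: continue
            w=world(n,r["pixels"],d)
            if len(w)<10: continue
            zt=np.percentile(w[:,2],95); w2=w[w[:,2]>zt-.006]
            print(n,o,round(r["conf"],2),np.round(r["location"]),len(w),"ztop",zt.round(3),"mid",((np.percentile(w2,2,0)+np.percentile(w2,98,0))/2).round(3),"ext",np.ptp(w2[:,:2],axis=0).round(3))
s=bot.sense(); print(s["clock"],s["ee_pos"],s["orientation"],s["gripper_width"])
E
python3 look.py
```

```text
top kit_tray 0.72 [270. 211.] 437 ztop 0.035 mid [0.575 0.218 0.033] ext [0.056 0.261]
top nest_blue 0.62 [269. 202.] 582 ztop 0.035 mid [0.582 0.217 0.033] ext [0.221 0.144]
top nest_white 0.86 [237. 203.] 604 ztop 0.036 mid [0.582 0.302 0.034] ext [0.053 0.083]
top nest_yellow 0.68 [296. 200.] 549 ztop 0.036 mid [0.586 0.134 0.034] ext [0.048 0.083]
top cover 0.63 [425. 216.] 1987 ztop 0.048 mid [ 0.552 -0.211  0.046] ext [0.112 0.099]
top solder_spool 0.62 [269. 263.] 171 ztop 0.015 mid [0.426 0.222 0.013] ext [0.039 0.037]
top solder_spool 0.6 [296. 243.] 366 ztop 0.046 mid [0.464 0.153 0.044] ext [0.052 0.055]
top loupe 0.57 [322. 261.] 188 ztop 0.037 mid [0.421 0.069 0.036] ext [0.036 0.037]
top loupe 0.31 [239. 245.] 343 ztop 0.038 mid [0.468 0.297 0.037] ext [0.047 0.05 ]
top wick_reel 0.56 [263. 260.] 160 ztop 0.015 mid [0.427 0.222 0.013] ext [0.037 0.037]
top tip_cleaner 0.74 [296. 244.] 355 ztop 0.046 mid [0.464 0.153 0.044] ext [0.055 0.055]
top tip_cleaner 0.73 [238. 246.] 358 ztop 0.038 mid [0.468 0.297 0.037] ext [0.047 0.05 ]
top tip_cleaner 0.53 [320. 263.] 217 ztop
[... 719 characters left out ...]
 0.042 mid [ 0.671 -0.077  0.04 ] ext [0.053 0.054]
side solder_spool 0.84 [315. 256.] 909 ztop 0.042 mid [0.464 0.153 0.041] ext [0.055 0.057]
side loupe 0.55 [354. 243.] 451 ztop 0.035 mid [0.42  0.069 0.033] ext [0.043 0.044]
side loupe 0.47 [325. 162.] 2275 ztop 0.06 mid [ 0.552 -0.166  0.078] ext [0.187 0.254]
side wick_reel 0.8 [316. 289.] 459 ztop 0.012 mid [0.428 0.221 0.01 ] ext [0.044 0.044]
side tip_cleaner 0.71 [269. 311.] 1084 ztop 0.035 mid [0.467 0.298 0.033] ext [0.048 0.049]
side tape_roll 0.51 [400. 192.] 182 ztop 0.087 mid [ 0.388 -0.056  0.093] ext [0.05  0.013]
1.1 [ 0.20120531 -0.5916925   0.21941793] [-1.79993802e+02  4.31083572e-03  1.87829129e+01] 0.09390593938602602
```

View pics/top0.png

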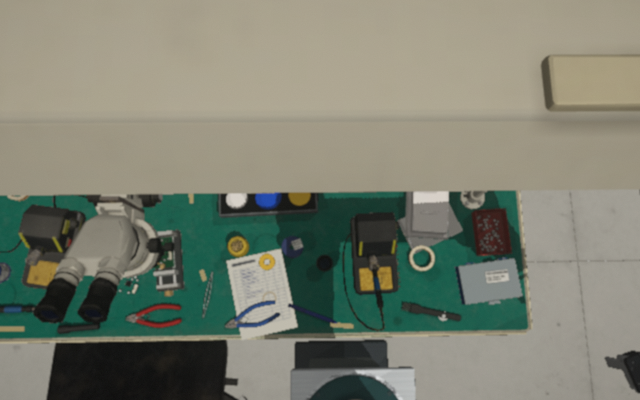

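View pics/side0.png

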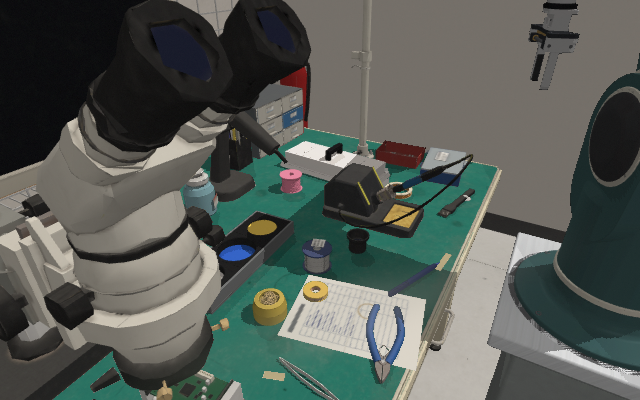

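```bash
cat > g.py <<'E'
from h import *
n="top";p,d=bot.grab_frame(n);w=world(n,np.ones(d.shape,bool),d)
a=w[w[:,2]>.45]; print("overhead x min",np.percentile(a[:,0],[0,1,5]).round(3), "z", np.percentile(a[:,2],[1,10,50,99]).round(3))
n="side";p,d=bot.grab_frame(n);w=np.vstack([w[w[:,2]<.45],world(n,np.ones(d.shape,bool),d)])
b=lambda x0,x1,y0,y1,z0,z1:w[(w[:,0]>x0)&(w[:,0]<x1)&(w[:,1]>y0)&(w[:,1]<y1)&(w[:,2]>z0)&(w[:,2]<z1)]
q=b(.3,.58,-.16,.05,.05,.5);print("station",q.min(0).round(3),q.max(0).round(3))
q=b(.5,.75,.0,.4,.028,.036);r=cv2.minAreaRect(q[:,:2].astype(np.float32));print("tray",r)
q=b(.5,.75,-.4,-.02,.03,.05);print("cover top",cv2.minAreaRect(q[:,:2].astype(np.float32)),len(q))
q=b(.5,.75,-.36,-.05,.052,.09);print("handle",q.min(0).round(3),q.max(0).round(3),cv2.minAreaRect(q[:,:2].astype(np.float32)))
q=b(.55,1.1,-.06,.06,.1,.6);print("nose",q.min(0).round(3) if len(q) else 0)
q=b(.3,.75,.3,.6,.06,.6);print("micro",q.min(0).round(3))
E
python3 g.py
```

```text
overhead x min [0.296 0.341 0.392] z [0.475 1.007 1.044 1.052]
station [ 0.3   -0.125  0.05 ] [0.547 0.022 0.161]
tray ((0.5998413562774658, 0.2177189141511917), (0.09580516070127487, 0.26507967710494995), 3.2173991203308105)
cover top ((0.6088346838951111, -0.22476156055927277), (0.2913248836994171, 0.276085764169693), 24.50680160522461) 3170
handle [ 0.501 -0.346  0.052] [ 0.638 -0.05   0.09 ] ((0.5801107287406921, -0.18822085857391357), (0.10463543981313705, 0.29830318689346313), 23.079776763916016)
nose [ 0.626 -0.017  0.1  ]
micro [0.3   0.402 0.06 ]
```

```bash
python3 -m handwheel '[{"tz":-0.06,"spin":0.164},{"tz":-0.06,"spin":0.164},{"tx":0.042,"ty":-0.04},{"tx":0.042,"ty":-0.04},{"tx":0.042,"ty":-0.04},{"tx":0.042,"ty":-0.04},{"tx":0.042,"ty":-0.04},{"tx":0.042,"ty":-0.04}]'
python3 -m handwheel '[{"ty":-0.061},{"ty":-0.061},{"ty":-0.061},{"ty":-0.061},{"ty":-0.061},{"ty":-0.061},{"ty":-0.061},{"ty":-0.061}]'
cat > wl.py <<'E'
from h import *
import sys
names=sys.argv[2:]
s=bot.sense(); c=cam("wrist"); p,d=bot.grab_frame("wrist"); save(sys.argv[1],p)
np.savez("last.npz",p=p,d=d,K=c[0],R=c[1],t=c[2])
print(round(s["clock"],2),np.round(s["ee_pos"],4),np.round(s["orientation"],1),s["gripper_width"].__round__(4),"F",np.round(s["wrist_force"],1),"cam",(-c[1].T@c[2]).round(3))
for o in names:
    for r in bot.trace("wrist",o)[:3]:
        if r["conf"]<.3: continue
        w=world("wrist",r["pixels"],d,c)
        if len(w)<10: continue
        zt=np.percentile(w[:,2],95); w2=w[w[:,2]>zt-.006]
        rr=cv2.minAreaRect(w2[:,:2].astype(np.float32))
        print(o,round(r["conf"],2),np.round(r["location"]),"ztop",zt.round(3),"mid",((np.percentile(w2,1,0)+np.percentile(w2,99,0))/2).round(3),"ext",np.ptp(w2[:,:2],axis=0).round(3),"rect",np.round(rr[0],3),np.round(rr[1],3),round(rr[2],1))
E
python3 wl.py w1 kit_tray nest_blue nest_white nest_yellow solder_spool loupe wick_reel tip_cleaner
```

```text
1.2 [ 0.2012 -0.5917  0.2194] [-180.    -0.    18.8] 0.094 F [0.1 0.5 0.4] cam [ 0.27  -0.567  0.385]validation failed for argument at $[0]...
validation failed for argument at $[0]...
```

View pics/w1.png

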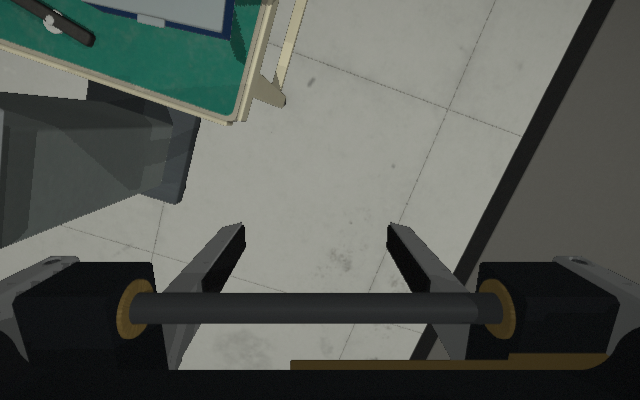

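The call was refused, since every row needs all five keys. The picture still shows the bench's right corner with the fingers at the image bottom, so the wrist camera sits ahead of the tool along +x.

```bash
python3 -m handwheel '[{"fingers":0.094,"tx":0,"ty":0,"tz":-0.06,"spin":0.164},{"fingers":0.094,"tx":0,"ty":0,"tz":-0.06,"spin":0.164},{"fingers":0.094,"tx":0.042,"ty":-0.04,"tz":0,"spin":0},{"fingers":0.094,"tx":0.042,"ty":-0.04,"tz":0,"spin":0},{"fingers":0.094,"tx":0.042,"ty":-0.04,"tz":0,"spin":0},{"fingers":0.094,"tx":0.042,"ty":-0.04,"tz":0,"spin":0},{"fingers":0.094,"tx":0.042,"ty":-0.04,"tz":0,"spin":0},{"fingers":0.094,"tx":0.042,"ty":-0.04,"tz":0,"spin":0}]' 40
python3 -m handwheel '[{"fingers":0.094,"tx":0,"ty":-0.061,"tz":0,"spin":0},{"fingers":0.094,"tx":0,"ty":-0.061,"tz":0,"spin":0},{"fingers":0.094,"tx":0,"ty":-0.061,"tz":0,"spin":0},{"fingers":0.094,"tx":0,"ty":-0.061,"tz":0,"spin":0},{"fingers":0.094,"tx":0,"ty":-0.061,"tz":0,"spin":0},{"fingers":0.094,"tx":0,"ty":-0.061,"tz":0,"spin":0},{"fingers":0.094,"tx":0,"ty":-0.061,"tz":0,"spin":0},{"fingers":0.094,"tx":0,"ty":-0.061,"tz":0,"spin":0}]'
python3 wl.py w2 kit_tray nest_blue nest_white nest_yellow solder_spool loupe wick_reel tip_cleaner
```

```text
clock: 2.65
ee_pos: [0.4544, -0.3503, 0.3397]
orientation: [180.0, -0.0, -0.0]
wrist_force: [-0.4, -0.2, 0.2]
gripper_width: 0.0941
grasp_force: 0.0
clock: 3.65
ee_pos: [0.453, 0.1381, 0.3398]
orientation: [180.0, -0.1, -0.0]
wrist_force: [0.5, -0.0, 0.3]
gripper_width: 0.0939
grasp_force: 0.0
3.65 [0.453  0.1381 0.3398] [ 1.8e+02 -1.0e-01 -0.0e+00] 0.0939 F [ 0.5 -0.   0.3] cam [0.526 0.14  0.505]
kit_tray 0.64 [269. 104.] ztop 0.033 mid [0.601 0.219 0.031] ext [0.102 0.263] rect [0.601 0.219] [0.095 0.262] 2.3
nest_blue 0.71 [262.  73.] ztop 0.033 mid [0.602 0.218 0.031] ext [0.085 0.088] rect [0.601 0.218] [0.084 0.085] 3.0
nest_white 0.77 [208.  73.] ztop 0.033 mid [0.598 0.303 0.031] ext [0.086 0.086] rect [0.598 0.303] [0.084 0.084] 1.9
nest_yellow 0.79 [319.  68.] ztop 0.033 mid [0.605 0.135 0.031] ext [0.086 0.086] rect [0.605 0.134] [0.085 0.085] 2.3
solder_spool 0.93 [310. 162.] ztop 0.044 mid [0.465 0.154 0.042] ext [0.055 0.055] rect [0.465 0.154] [0.055 0.054] 34.6
loupe 0.82 [358. 187.] ztop 0.037 mid [0.421 0.071 0.035] ext [0.042 0.044] rect [0.421 0.071] [0.043 0.041] 45.6
loupe 0.7 [511. 185.] ztop 0.015 mid [ 0.432 -0.189  0.013] ext [0.065 0.067] rect [ 0.432 -0.189] [0.067 0.065] 88.0
wick_reel 0.97 [265. 185.] ztop 0.013 mid [0.427 0.223 0.012] ext [0.041 0.042] rect [0.427 0.223] [0.042 0.041] 87.9
tip_cleaner 0.56 [223. 156.] ztop 0.037 mid [0.469 0.298 0.034] ext [0.049 0.049] rect [0.469 0.298] [0.049 0.048] 41.8
```

View pics/w2.png

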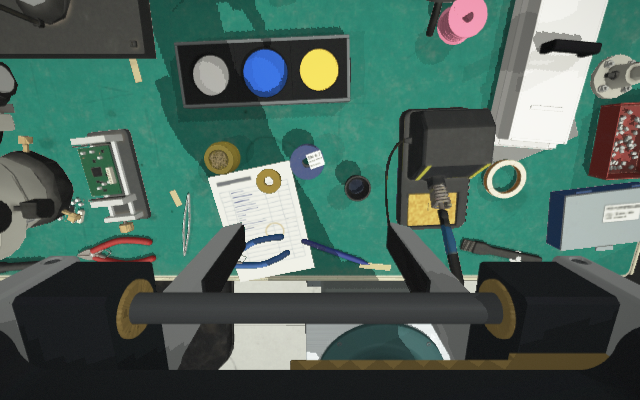

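The picture shows the tray at (263,72) with wells white, blue, yellow from left to right. The blue spool is at (310,162), the loupe at (358,187), the wick at (268,181), the tip cleaner at (222,158), and the pink look-alike at (462,20). The traces agree.

```bash
python3 -m handwheel '[{"fingers":0.08,"tx":0.012,"ty":-0.016,"tz":0.05,"spin":0},{"fingers":0.08,"tx":0,"ty":0,"tz":0.06,"spin":0},{"fingers":0.08,"tx":0,"ty":0,"tz":0.06,"spin":0},{"fingers":0.08,"tx":0,"ty":0,"tz":0.06,"spin":0},{"fingers":0.08,"tx":0,"ty":0,"tz":0.04,"spin":0},{"fingers":0.08,"tx":0,"ty":0,"tz":0.02,"spin":0},{"fingers":0.08,"tx":0,"ty":0,"tz":0.014,"spin":0},{"fingers":0.08,"tx":0,"ty":0,"tz":0,"spin":0}]' 30
python3 -m handwheel '[{"fingers":0.045,"tx":0,"ty":0,"tz":0,"spin":0},{"fingers":0.045,"tx":0,"ty":0,"tz":0,"spin":0},{"fingers":0.045,"tx":0,"ty":0,"tz":0,"spin":0},{"fingers":0.045,"tx":0,"ty":0,"tz":0,"spin":0},{"fingers":0.045,"tx":0,"ty":0,"tz":0,"spin":0},{"fingers":0.045,"tx":0,"ty":0,"tz":-0.01,"spin":0},{"fingers":0.045,"tx":0,"ty":0,"tz":-0.03,"spin":0},{"fingers":0.045,"tx":0,"ty":0,"tz":-0.03,"spin":0}]' 30
```

```text
clock: 5.1
ee_pos: [0.4652, 0.1519, 0.0351]
orientation: [180.0, 0.0, -0.0]
wrist_force: [-0.1, -0.1, -0.4]
gripper_width: 0.0803
grasp_force: 0.0
clock: 6.1
ee_pos: [0.465, 0.1523, 0.1067]
orientation: [-180.0, 0.0, 0.0]
wrist_force: [0.2, -0.1, -2.3]
gripper_width: 0.0554
grasp_force: 30.0
```

```bash
python3 -m handwheel '[{"fingers":0.045,"tx":0.045,"ty":-0.022,"tz":0,"spin":0},{"fingers":0.045,"tx":0.045,"ty":-0.022,"tz":0,"spin":0},{"fingers":0.045,"tx":0.046,"ty":-0.022,"tz":0,"spin":0},{"fingers":0.045,"tx":0,"ty":0,"tz":0,"spin":0},{"fingers":0.045,"tx":0,"ty":0,"tz":0.02,"spin":0},{"fingers":0.045,"tx":0,"ty":0,"tz":0.02,"spin":0},{"fingers":0.045,"tx":0,"ty":0,"tz":0.014,"spin":0},{"fingers":0.045,"tx":0,"ty":0,"tz":0,"spin":0}]'
```

```text
clock: 7.1
ee_pos: [0.6007, 0.2178, 0.0502]
orientation: [180.0, 0.1, -0.0]
wrist_force: [0.0, -0.8, -2.2]
gripper_width: 0.0557
grasp_force: 30.0
```

```bash
python3 -m handwheel '[{"fingers":0.045,"tx":0,"ty":0,"tz":0.001,"spin":0},{"fingers":0.08,"tx":0,"ty":0,"tz":0,"spin":0},{"fingers":0.08,"tx":0,"ty":0,"tz":0,"spin":0},{"fingers":0.08,"tx":0,"ty":0,"tz":0,"spin":0},{"fingers":0.08,"tx":0,"ty":0,"tz":-0.03,"spin":0},{"fingers":0.08,"tx":0,"ty":0,"tz":-0.06,"spin":0},{"fingers":0.08,"tx":0,"ty":0,"tz":-0.06,"spin":0},{"fingers":0.08,"tx":-0.04,"ty":0,"tz":-0.04,"spin":0}]'
python3 -m handwheel '[{"fingers":0.08,"tx":-0.05,"ty":0.03,"tz":0,"spin":0},{"fingers":0.08,"tx":-0.05,"ty":0.037,"tz":0,"spin":0},{"fingers":0.08,"tx":-0.04,"ty":0.04,"tz":0,"spin":0},{"fingers":0.08,"tx":0,"ty":0.04,"tz":0,"spin":0.18},{"fingers":0.08,"tx":0,"ty":0,"tz":0,"spin":0.18},{"fingers":0.08,"tx":0,"ty":0,"tz":0,"spin":0.18},{"fingers":0.08,"tx":0,"ty":0,"tz":0,"spin":0.18},{"fingers":0.08,"tx":0,"ty":0,"tz":0,"spin":0.18}]'
python3 -m handwheel '[{"fingers":0.08,"tx":0,"ty":0,"tz":0,"spin":0.18},{"fingers":0.08,"tx":0,"ty":0,"tz":0,"spin":0.18},{"fingers":0.08,"tx":0,"ty":0,"tz":0,"spin":0.18},{"fingers":0.08,"tx":0,"ty":0,"tz":0,"spin":0.131},{"fingers":0.08,"tx":0,"ty":0,"tz":0,"spin":0},{"fingers":0.08,"tx":0,"ty":0,"tz":0,"spin":0},{"fingers":0.08,"tx":0,"ty":0,"tz":0,"spin":0},{"fingers":0.08,"tx":0,"ty":0,"tz":0,"spin":0}]'
cat > sl.py <<'E'
from h import *
import sys
p,d=bot.grab_frame("side"); save(sys.argv[1],cv2.resize(p[130:330,180:440],None,fx=2.5,fy=2.5))
w=world("side",np.ones(d.shape,bool),d)
for n,x,y in(("blue",.601,.218),("white",.598,.303),("yellow",.605,.134)):
    q=w[(np.hypot(w[:,0]-x,w[:,1]-y)<.036)&(w[:,2]>.037)&(w[:,2]<.09)]
    if len(q)>10: 
        zt=np.percentile(q[:,2],95);q=q[q[:,2]>zt-.004];print(n,len(q),q.min(0).round(3),q.max(0).round(3),zt.round(4))
E
python3 sl.py s1; python3 wl.py w3 loupe
```

```text
clock: 8.1
ee_pos: [0.5626, 0.2181, 0.243]
orientation: [-179.9, -0.1, -0.1]
wrist_force: [-0.4, 0.5, 0.3]
gripper_width: 0.0804
grasp_force: 0.0
clock: 9.1
ee_pos: [0.4214, 0.0713, 0.2407]
orientation: [-180.0, -0.0, -51.9]
wrist_force: [-0.6, -0.5, 0.3]
gripper_width: 0.0799
grasp_force: 0.0
clock: 10.1
ee_pos: [0.4229, 0.0651, 0.2316]
orientation: [178.8, 0.3, -56.5]
wrist_force: [0.7, 0.2, -0.2]
gripper_width: 0.0799
grasp_force: 0.0
blue 393 [0.571 0.191 0.052] [0.626 0.246 0.057] 0.0563
10.15 [0.4229 0.0652 0.2316] [178.8   0.3 -56.5] 0.0799 F [ 0.1 -0.1  0.2] cam [0.467 0.008 0.396]
loupe 0.86 [314. 182.] ztop 0.037 mid [0.421 0.07  0.034] ext [0.044 0.044] rect [0.421 0.07 ] [0.042 0.043] 34.0
```

View pics/s1.png

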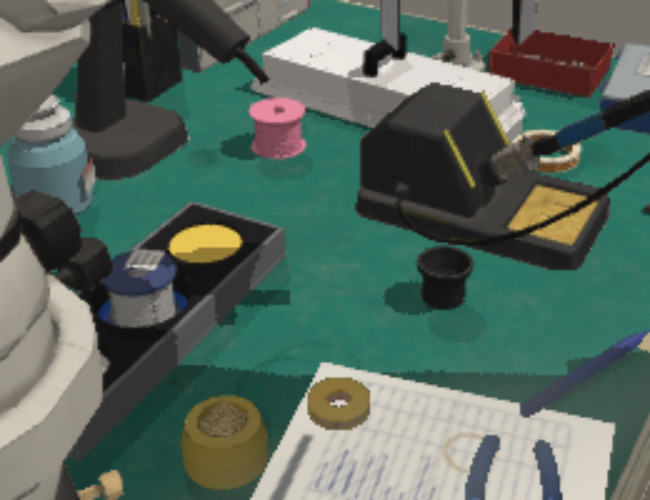

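```bash
python3 - <<'E'
from h import *
print(np.round(bot.sense()["q"],1))
p,d=bot.grab_frame("side");w=world("side",np.ones(d.shape,bool),d)
for y0 in(-.04,-.02,0,.01,.02,.03):
    q=w[(w[:,0]>.3)&(w[:,0]<.56)&(w[:,1]>y0)&(w[:,1]<y0+.01 if y0>=0 else w[:,1]<y0+.02)&(w[:,2]<.2)]
    print(y0,q[:,2].max().round(3),q[q[:,2].argmax()].round(3))
E
```

```text
[ -22.9    3.1   10.2  117.5   -0.4   60.7 -159. ]
-0.04 0.097 [ 0.467 -0.026  0.097]
-0.02 0.095 [ 0.503 -0.018  0.095]
0 0.125 [0.301 0.002 0.125]
0.01 0.112 [0.311 0.01  0.112]
0.02 0.066 [0.357 0.021 0.066]
0.03 0.003 [0.531 0.031 0.003]
```

```bash
python3 -m handwheel '[{"fingers":0.08,"tx":0,"ty":0,"tz":0,"spin":-0.18},{"fingers":0.08,"tx":0,"ty":0,"tz":0,"spin":-0.18},{"fingers":0.08,"tx":0,"ty":0,"tz":0,"spin":-0.18},{"fingers":0.08,"tx":0,"ty":0,"tz":0,"spin":-0.18},{"fingers":0.08,"tx":0,"ty":0,"tz":0,"spin":-0.18},{"fingers":0.08,"tx":0,"ty":0,"tz":0,"spin":-0.18},{"fingers":0.08,"tx":0,"ty":0,"tz":0,"spin":-0.18},{"fingers":0.08,"tx":0,"ty":0,"tz":0,"spin":-0.18}]'
python3 -m handwheel '[{"fingers":0.08,"tx":0,"ty":0,"tz":0,"spin":-0.18},{"fingers":0.08,"tx":0,"ty":0,"tz":0,"spin":-0.18},{"fingers":0.08,"tx":0,"ty":0,"tz":0,"spin":-0.18},{"fingers":0.08,"tx":0,"ty":0,"tz":0,"spin":-0.18},{"fingers":0.08,"tx":0,"ty":0,"tz":0,"spin":-0.18},{"fingers":0.08,"tx":0,"ty":0,"tz":0,"spin":-0.18},{"fingers":0.08,"tx":0,"ty":0,"tz":0,"spin":0},{"fingers":0.08,"tx":0,"ty":0,"tz":0,"spin":0}]'
python3 wl.py w4 loupe
```

```text
clock: 11.3
ee_pos: [0.4229, 0.0658, 0.2315]
orientation: [-179.9, 1.3, 26.4]
wrist_force: [-0.0, 0.5, -0.3]
gripper_width: 0.0797
grasp_force: 0.0
clock: 12.3
ee_pos: [0.4229, 0.0657, 0.2315]
orientation: [-178.8, 0.5, 87.7]
wrist_force: [-0.1, -0.3, -0.6]
gripper_width: 0.0802
grasp_force: 0.0
12.3 [0.4229 0.0657 0.2315] [-178.8    0.5   87.7] 0.0802 F [-0.1 -0.3 -0.6] cam [0.43  0.141 0.396]
loupe 0.82 [315. 177.] ztop 0.037 mid [0.421 0.071 0.034] ext [0.042 0.042] rect [0.421 0.071] [0.042 0.042] 86.9
```

```bash
cat > to.py <<'E'
from h import *
import sys
s=bot.sense();M=R.from_euler("xyz",s["orientation"],degrees=True)
v=np.array(list(map(float,sys.argv[1:4])))-s["ee_pos"]
print("tool shift",M.inv().apply(v).round(4),"toolz",M.as_matrix()[:,2].round(4),"q",np.round(s["q"],1))
E
python3 to.py .421 .071 .033; python3 to.py .421 .071 .1
```

```text
tool shift [0.0069 0.002  0.1985] toolz [-0.0208 -0.0081 -0.9998] q [-1.820e+01  3.200e+00  5.300e+00  1.174e+02 -1.000e-01  6.070e+01
 -1.510e+01]
tool shift [0.0063 0.0006 0.1315] toolz [-0.0208 -0.0081 -0.9998] q [-1.820e+01  3.200e+00  5.300e+00  1.174e+02 -1.000e-01  6.070e+01
 -1.510e+01]
```

```bash
python3 -m handwheel '[{"fingers":0.072,"tx":0.007,"ty":0.002,"tz":0.05,"spin":0},{"fingers":0.072,"tx":0,"ty":0,"tz":0.06,"spin":0},{"fingers":0.072,"tx":0,"ty":0,"tz":0.05,"spin":0},{"fingers":0.072,"tx":0,"ty":0,"tz":0.025,"spin":0},{"fingers":0.072,"tx":0,"ty":0,"tz":0.0135,"spin":0},{"fingers":0.072,"tx":0,"ty":0,"tz":0,"spin":0},{"fingers":0.035,"tx":0,"ty":0,"tz":0,"spin":0},{"fingers":0.035,"tx":0,"ty":0,"tz":0,"spin":0}]' 15
python3 -m handwheel '[{"fingers":0.035,"tx":0,"ty":0,"tz":0,"spin":0},{"fingers":0.035,"tx":0,"ty":0,"tz":0,"spin":0},{"fingers":0.035,"tx":0,"ty":0,"tz":0,"spin":0},{"fingers":0.035,"tx":0,"ty":0,"tz":-0.01,"spin":0},{"fingers":0.035,"tx":0,"ty":0,"tz":-0.03,"spin":0},{"fingers":0.035,"tx":0,"ty":0,"tz":-0.04,"spin":0},{"fingers":0.035,"tx":0,"ty":0,"tz":0,"spin":0},{"fingers":0.035,"tx":0,"ty":0,"tz":0,"spin":0}]'
python3 to.py .598 .303 .115
```

```text
clock: 13.4
ee_pos: [0.4216, 0.0713, 0.0338]
orientation: [-178.9, 0.5, 87.9]
wrist_force: [-0.4, 0.5, -0.4]
gripper_width: 0.0555
grasp_force: 0.0
clock: 14.4
ee_pos: [0.4224, 0.0717, 0.1128]
orientation: [-178.8, 0.5, 87.9]
wrist_force: [0.0, -0.6, -1.3]
gripper_width: 0.0437
grasp_force: 15.0
tool shift [ 0.2374  0.167  -0.0076] toolz [-0.0207 -0.008  -0.9998] q [-18.3  13.3   5.  124.1  -1.4  43.9 -14.5]
```

```bash
python3 -m handwheel '[{"fingers":0.035,"tx":0.04,"ty":0.028,"tz":-0.001,"spin":0},{"fingers":0.035,"tx":0.04,"ty":0.028,"tz":-0.001,"spin":0},{"fingers":0.035,"tx":0.04,"ty":0.028,"tz":-0.001,"spin":0},{"fingers":0.035,"tx":0.04,"ty":0.028,"tz":-0.001,"spin":0},{"fingers":0.035,"tx":0.04,"ty":0.028,"tz":-0.001,"spin":0},{"fingers":0.035,"tx":0.0374,"ty":0.027,"tz":-0.001,"spin":0},{"fingers":0.035,"tx":0,"ty":0,"tz":0,"spin":0},{"fingers":0.035,"tx":0,"ty":0,"tz":0,"spin":0}]'
python3 to.py .598 .303 .052
```

```text
clock: 15.4
ee_pos: [0.5975, 0.302, 0.1119]
orientation: [-178.7, 0.6, 87.9]
wrist_force: [-0.1, -0.6, -0.1]
gripper_width: 0.0437
grasp_force: 15.0
tool shift [0.0016 0.0019 0.0599] toolz [-0.0228 -0.0096 -0.9997] q [-30.8  35.3   2.   89.4  -1.6  56.7 -30.3]
```

```bash
python3 -m handwheel '[{"fingers":0.035,"tx":0.002,"ty":0.002,"tz":0.03,"spin":0},{"fingers":0.035,"tx":0,"ty":0,"tz":0.02,"spin":0},{"fingers":0.035,"tx":0,"ty":0,"tz":0.0097,"spin":0},{"fingers":0.035,"tx":0,"ty":0,"tz":0,"spin":0},{"fingers":0.07,"tx":0,"ty":0,"tz":0,"spin":0},{"fingers":0.07,"tx":0,"ty":0,"tz":0,"spin":0},{"fingers":0.07,"tx":0,"ty":0,"tz":0,"spin":0},{"fingers":0.07,"tx":0,"ty":0,"tz":-0.02,"spin":0}]'
python3 -m handwheel '[{"fingers":0.07,"tx":0,"ty":0,"tz":-0.05,"spin":0},{"fingers":0.07,"tx":0,"ty":0,"tz":-0.05,"spin":0},{"fingers":0.07,"tx":-0.027,"ty":-0.05,"tz":0,"spin":0},{"fingers":0.07,"tx":-0.027,"ty":-0.05,"tz":0,"spin":0},{"fingers":0.07,"tx":-0.027,"ty":-0.05,"tz":0,"spin":0},{"fingers":0.07,"tx":0,"ty":-0.018,"tz":0,"spin":0},{"fingers":0.07,"tx":0,"ty":0,"tz":0,"spin":0},{"fingers":0.07,"tx":0,"ty":0,"tz":0,"spin":0}]'
python3 sl.py s2; python3 wl.py w5 wick_reel loupe; python3 to.py .427 .223 .019
```

```text
clock: 16.4
ee_pos: [0.5987, 0.3042, 0.0734]
orientation: [-178.7, 0.6, 87.9]
wrist_force: [-0.3, -0.1, -0.1]
gripper_width: 0.0695
grasp_force: 0.0
clock: 17.4
ee_pos: [0.4319, 0.2311, 0.1784]
orientation: [-178.9, 0.5, 87.9]
wrist_force: [1.0, 0.3, -1.2]
gripper_width: 0.07
grasp_force: 0.0
blue 390 [0.572 0.189 0.052] [0.626 0.245 0.057] 0.0561
17.45 [0.4318 0.2309 0.178 ] [-178.9    0.5   87.9] 0.0698 F [-0.5 -0.6 -0. ] cam [0.438 0.306 0.343]
wick_reel 0.56 [318. 187.] ztop 0.013 mid [0.427 0.223 0.012] ext [0.042 0.043] rect [0.428 0.222] [0.043 0.041] 69.0
loupe 0.57 [490. 114.] ztop 0.055 mid [0.599 0.303 0.052] ext [0.045 0.043] rect [0.599 0.303] [0.044 0.044] 39.4
tool shift [-0.0063 -0.0007  0.1587] toolz [-0.0211 -0.0084 -0.9997] q [-32.8  13.6   1.3 113.   -0.7  54.7 -33.2]
```

View pics/w5.png

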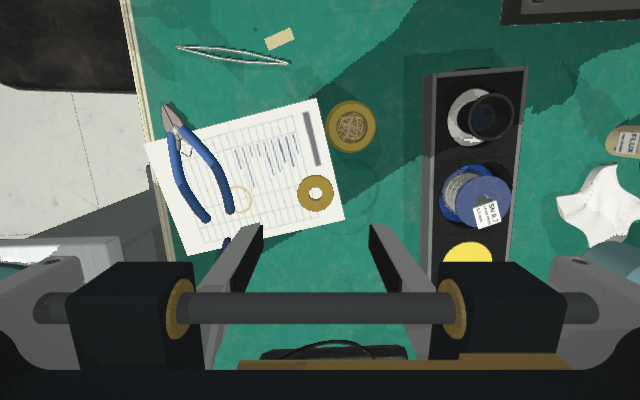

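The picture shows the loupe in the white nest at (487,117) and the spool in the blue one at (478,197). The wick lies at (315,193) between the open fingers.

```bash
python3 -m handwheel '[{"fingers":0.066,"tx":-0.006,"ty":-0.001,"tz":0.05,"spin":0},{"fingers":0.066,"tx":0,"ty":0,"tz":0.05,"spin":0},{"fingers":0.066,"tx":0,"ty":0,"tz":0.035,"spin":0},{"fingers":0.066,"tx":0,"ty":0,"tz":0.015,"spin":0},{"fingers":0.066,"tx":0,"ty":0,"tz":0.009,"spin":0},{"fingers":0.066,"tx":0,"ty":0,"tz":0,"spin":0},{"fingers":0.035,"tx":0,"ty":0,"tz":0,"spin":0},{"fingers":0.035,"tx":0,"ty":0,"tz":0,"spin":0}]' 8
python3 -m handwheel '[{"fingers":0.035,"tx":0,"ty":0,"tz":0,"spin":0},{"fingers":0.035,"tx":0,"ty":0,"tz":0,"spin":0},{"fingers":0.035,"tx":0,"ty":0,"tz":0,"spin":0},{"fingers":0.035,"tx":0,"ty":0,"tz":-0.01,"spin":0},{"fingers":0.035,"tx":0,"ty":0,"tz":-0.03,"spin":0},{"fingers":0.035,"tx":0,"ty":0,"tz":-0.05,"spin":0},{"fingers":0.035,"tx":0,"ty":0,"tz":0,"spin":0},{"fingers":0.035,"tx":0,"ty":0,"tz":0,"spin":0}]'
python3 to.py .605 .134 .105;python3 to.py .605 .134 .048; python3 to.py .605 .134 .048
```

```text
clock: 18.6
ee_pos: [0.4267, 0.2235, 0.0196]
orientation: [-178.9, 0.5, 87.9]
wrist_force: [-0.2, 0.2, -0.1]
gripper_width: 0.0493
grasp_force: 0.0
clock: 19.6
ee_pos: [0.4279, 0.2239, 0.109]
orientation: [-178.8, 0.5, 87.9]
wrist_force: [-0.5, -0.7, -0.2]
gripper_width: 0.0437
grasp_force: 8.0
tool shift [-0.0834  0.1803  0.0011] toolz [-0.0206 -0.0079 -0.9998] q [-32.3  18.7   1.4 117.   -0.9  45.6 -32.4]
tool shift [-0.0829  0.1814  0.0581] toolz [-0.0206 -0.0079 -0.9998] q [-32.3  18.7   1.4 117.   -0.9  45.6 -32.4]
tool shift [-0.0829  0.1814  0.0581] toolz [-0.0206 -0.0079 -0.9998] q [-32.3  18.7   1.4 117.   -0.9  45.6 -32.4]
```

```bash
python3 -m handwheel '[{"fingers":0.035,"tx":-0.0208,"ty":0.0452,"tz":0,"spin":0},{"fingers":0.035,"tx":-0.0208,"ty":0.0452,"tz":0,"spin":0},{"fingers":0.035,"tx":-0.0208,"ty":0.0452,"tz":0,"spin":0},{"fingers":0.035,"tx":-0.0208,"ty":0.0452,"tz":0,"spin":0},{"fingers":0.035,"tx":0,"ty":0,"tz":0.02,"spin":0},{"fingers":0.035,"tx":0,"ty":0,"tz":0.02,"spin":0},{"fingers":0.035,"tx":0,"ty":0,"tz":0,"spin":0},{"fingers":0.035,"tx":0,"ty":0,"tz":0,"spin":0}]'
python3 to.py .605 .134 .0485
```

```text
clock: 20.6
ee_pos: [0.6046, 0.1346, 0.0662]
orientation: [-178.8, 0.5, 88.0]
wrist_force: [-0.2, -0.4, 0.2]
gripper_width: 0.0436
grasp_force: 8.0
tool shift [-0.0005  0.0008  0.0177] toolz [-0.0208 -0.008  -0.9998] q [-18.5  34.1   4.1  98.9  -2.9  48.4 -15.1]
```

```bash
python3 -m handwheel '[{"fingers":0.035,"tx":0,"ty":0.001,"tz":0.0177,"spin":0},{"fingers":0.035,"tx":0,"ty":0,"tz":0,"spin":0},{"fingers":0.066,"tx":0,"ty":0,"tz":0,"spin":0},{"fingers":0.066,"tx":0,"ty":0,"tz":0,"spin":0},{"fingers":0.066,"tx":0,"ty":0,"tz":0,"spin":0},{"fingers":0.066,"tx":0,"ty":0,"tz":-0.02,"spin":0},{"fingers":0.066,"tx":0,"ty":0,"tz":-0.05,"spin":0},{"fingers":0.066,"tx":0,"ty":-0.04,"tz":-0.04,"spin":0}]'
python3 -m handwheel '[{"fingers":0.08,"tx":0,"ty":-0.05,"tz":-0.03,"spin":0},{"fingers":0.08,"tx":0,"ty":-0.04,"tz":-0.04,"spin":0},{"fingers":0.08,"tx":-0.02,"ty":0,"tz":-0.05,"spin":0},{"fingers":0.08,"tx":-0.06,"ty":0,"tz":-0.01,"spin":0},{"fingers":0.08,"tx":-0.06,"ty":0,"tz":0,"spin":0},{"fingers":0.08,"tx":-0.06,"ty":0,"tz":0,"spin":0},{"fingers":0.08,"tx":-0.06,"ty":0,"tz":0,"spin":0},{"fingers":0.08,"tx":-0.06,"ty":0,"tz":0,"spin":0}]'
python3 -m handwheel '[{"fingers":0.08,"tx":0,"ty":0,"tz":0,"spin":0.18},{"fingers":0.08,"tx":0,"ty":0,"tz":0,"spin":0.18},{"fingers":0.08,"tx":0,"ty":0,"tz":0,"spin":0.18},{"fingers":0.08,"tx":0,"ty":0,"tz":0,"spin":0.18},{"fingers":0.08,"tx":0,"ty":0,"tz":0,"spin":0.18},{"fingers":0.08,"tx":0,"ty":0,"tz":0,"spin":0.18},{"fingers":0.08,"tx":0,"ty":0,"tz":0,"spin":0.18},{"fingers":0.08,"tx":0,"ty":0,"tz":0,"spin":0.18}]'
python3 sl.py s3; python3 wl.py w6 cover; python3 to.py .5 -.2 .3
```

```text
clock: 21.6
ee_pos: [0.5692, 0.1359, 0.162]
orientation: [-179.0, 0.5, 87.9]
wrist_force: [-1.0, 0.2, 0.7]
gripper_width: 0.066
grasp_force: 0.0
clock: 22.6
ee_pos: [0.4686, -0.1812, 0.2954]
orientation: [-178.9, 0.5, 87.9]
wrist_force: [0.4, 0.1, 0.0]
gripper_width: 0.0798
grasp_force: 0.0
clock: 23.6
ee_pos: [0.4689, -0.1793, 0.295]
orientation: [179.7, 1.1, 5.1]
wrist_force: [0.1, -0.3, -0.5]
gripper_width: 0.08
grasp_force: 0.0
blue 387 [0.572 0.19  0.052] [0.628 0.246 0.057] 0.0562
yellow 178 [0.583 0.11  0.037] [0.625 0.154 0.041] 0.0397
23.65 [ 0.469  -0.1793  0.295 ] [179.7   1.1   4.5] 0.0801 F [-0.3  0.1  0.3] cam [ 0.545 -0.171  0.459]
cover 0.82 [349.  78.] ztop 0.071 mid [ 0.627 -0.217  0.07 ] ext [0.018 0.066] rect [ 0.627 -0.218] [0.066 0.015] 85.3
tool shift [ 0.0287  0.0237 -0.0058] toolz [-0.0195 -0.0078 -0.9998] q [ -7.4   8.2  27.1 104.3  -3.1  69.3 -63.8]
```

View pics/w6.png

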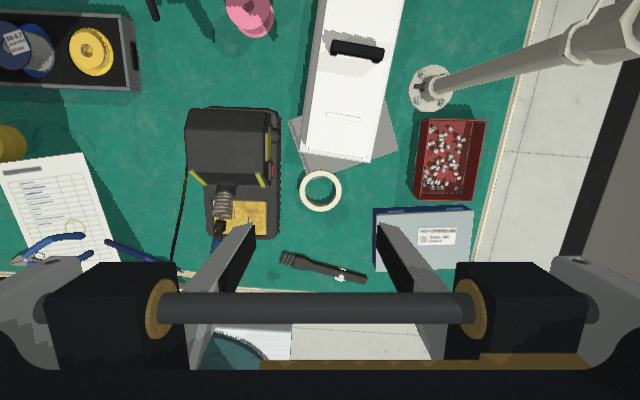

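View pics/s3.png

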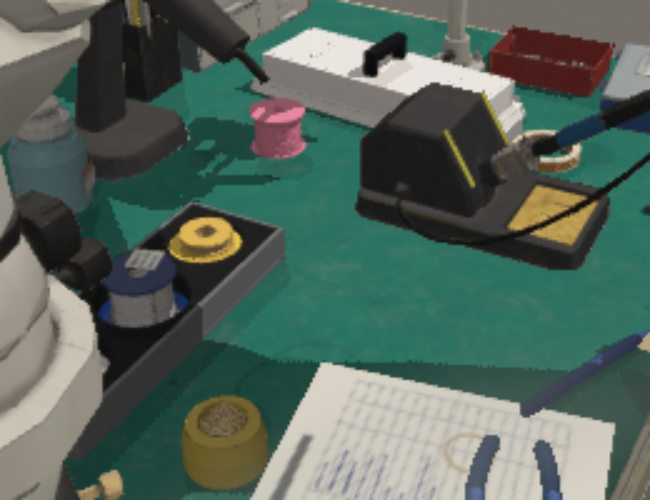

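The wick is seated in the yellow nest at (205,240) in the side crop. In the wrist view the white cover lies with its long side along world x, and its handle at (358,50) runs along 85°, so I grip at yaw 85 and turn it to yaw 2.3 at the tray.

```bash
python3 -m handwheel '[{"fingers":0.05,"tx":0,"ty":0,"tz":0,"spin":-0.176},{"fingers":0.05,"tx":0,"ty":0,"tz":0,"spin":-0.176},{"fingers":0.05,"tx":0,"ty":0,"tz":0,"spin":-0.176},{"fingers":0.05,"tx":0,"ty":0,"tz":0,"spin":-0.176},{"fingers":0.05,"tx":0,"ty":0,"tz":0,"spin":-0.176},{"fingers":0.05,"tx":0,"ty":0,"tz":0,"spin":-0.176},{"fingers":0.05,"tx":0,"ty":0,"tz":0,"spin":-0.176},{"fingers":0.05,"tx":0,"ty":0,"tz":0,"spin":-0.176}]'
python3 -m handwheel '[{"fingers":0.05,"tx":-0.005,"ty":0.032,"tz":0.01,"spin":0},{"fingers":0.05,"tx":-0.005,"ty":0.032,"tz":0.02,"spin":0},{"fingers":0.05,"tx":-0.005,"ty":0.032,"tz":0.02,"spin":0},{"fingers":0.05,"tx":-0.005,"ty":0.032,"tz":0.02,"spin":0},{"fingers":0.05,"tx":-0.005,"ty":0.033,"tz":0.02,"spin":0},{"fingers":0.05,"tx":0,"ty":0,"tz":0.01,"spin":0},{"fingers":0.05,"tx":0,"ty":0,"tz":0,"spin":0},{"fingers":0.05,"tx":0,"ty":0,"tz":0,"spin":0}]'
python3 - <<'E'
from h import *
c=cam("wrist");p,d=bot.grab_frame("wrist");save("w7",p);w=world("wrist",np.ones(d.shape,bool),d,c)
for z0,z1 in((.062,.078),(.038,.049)):
    q=w[(w[:,2]>z0)&(w[:,2]<z1)&(abs(w[:,0]-.627)<.2)&(abs(w[:,1]+.218)<.1)]
    print(len(q),q[:,2].mean().round(4),cv2.minAreaRect(q[:,:2].astype(np.float32)) if len(q) else 0)
E
python3 to.py .627 -.218 .0615
```

```text
clock: 24.75
ee_pos: [0.469, -0.1793, 0.2943]
orientation: [-178.9, 0.5, 86.7]
wrist_force: [-0.2, -0.4, 0.2]
gripper_width: 0.0496
grasp_force: 0.0
clock: 25.75
ee_pos: [0.6257, -0.2161, 0.1919]
orientation: [-178.9, 0.5, 86.2]
wrist_force: [-0.9, -0.1, 0.4]
gripper_width: 0.05
grasp_force: 0.0
855 0.0723 ((0.6277823448181152, -0.21703115105628967), (0.06463740766048431, 0.0139915207400918), 85.37371826171875)
18148 0.0448 ((0.629402756690979, -0.19606858491897583), (0.13762560486793518, 0.26164108514785767), 85.34236145019531)
tool shift [-0.0006  0.0038  0.1305] toolz [-0.0192 -0.0082 -0.9998] q [ 2.9 30.6 18.8 88.  -9.6 64.  19.8]
```

View pics/w7.png

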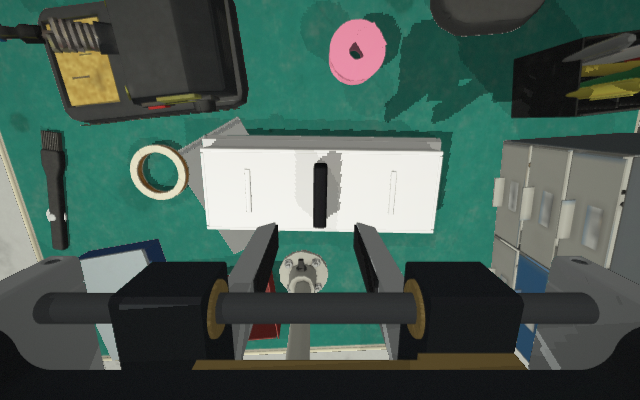

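The picture shows the handle at (320,195) in the middle of the white cover, with the lamp pole at (303,270) just beyond the fingers. The way down is clear.

```bash
python3 -m handwheel '[{"fingers":0.05,"tx":0,"ty":0.0045,"tz":0.03,"spin":0.015},{"fingers":0.05,"tx":0,"ty":0,"tz":0.04,"spin":0},{"fingers":0.05,"tx":0,"ty":0,"tz":0.035,"spin":0},{"fingers":0.05,"tx":0,"ty":0,"tz":0.015,"spin":0},{"fingers":0.05,"tx":0,"ty":0,"tz":0.0105,"spin":0},{"fingers":0.05,"tx":0,"ty":0,"tz":0,"spin":0},{"fingers":0.005,"tx":0,"ty":0,"tz":0,"spin":0},{"fingers":0.005,"tx":0,"ty":0,"tz":0,"spin":0}]' 45
python3 -m handwheel '[{"fingers":0.005,"tx":0,"ty":0,"tz":0,"spin":0},{"fingers":0.005,"tx":0,"ty":0,"tz":0,"spin":0},{"fingers":0.005,"tx":0,"ty":0,"tz":0,"spin":0},{"fingers":0.005,"tx":0,"ty":0,"tz":0,"spin":0},{"fingers":0.005,"tx":0,"ty":0,"tz":-0.005,"spin":0},{"fingers":0.005,"tx":0,"ty":0,"tz":-0.01,"spin":0},{"fingers":0.005,"tx":0,"ty":0,"tz":-0.02,"spin":0},{"fingers":0.005,"tx":0,"ty":0,"tz":-0.02,"spin":0}]'
python3 to.py .47 -.18 .29
```

```text
clock: 26.8
ee_pos: [0.628, -0.2175, 0.0609]
orientation: [-178.9, 0.6, 85.2]
wrist_force: [0.5, -0.9, 0.2]
gripper_width: 0.0333
grasp_force: 0.0
clock: 27.8
ee_pos: [0.6291, -0.2171, 0.117]
orientation: [-178.9, 0.6, 85.2]
wrist_force: [-0.0, 0.0, -1.3]
gripper_width: 0.0136
grasp_force: 45.0
tool shift [ 0.022  -0.1649 -0.1701] toolz [-0.02   -0.0084 -0.9998] q [  3.6  35.4  17.9  90.7 -11.3  56.6  20. ]
```

```bash
python3 -m handwheel '[{"fingers":0.005,"tx":0,"ty":0,"tz":-0.03,"spin":0},{"fingers":0.005,"tx":0,"ty":0,"tz":-0.04,"spin":0},{"fingers":0.005,"tx":0,"ty":0,"tz":-0.04,"spin":0},{"fingers":0.005,"tx":0,"ty":0,"tz":-0.04,"spin":0},{"fingers":0.005,"tx":0,"ty":0,"tz":-0.02,"spin":0},{"fingers":0.005,"tx":0,"ty":0,"tz":0,"spin":0},{"fingers":0.005,"tx":0,"ty":0,"tz":0,"spin":0},{"fingers":0.005,"tx":0,"ty":0,"tz":0,"spin":0}]'
python3 -m handwheel '[{"fingers":0.005,"tx":0,"ty":-0.03,"tz":0,"spin":0},{"fingers":0.005,"tx":0,"ty":-0.04,"tz":0,"spin":0},{"fingers":0.005,"tx":0.02,"ty":-0.04,"tz":0,"spin":0},{"fingers":0.005,"tx":0.03,"ty":-0.04,"tz":0,"spin":0},{"fingers":0.005,"tx":0.03,"ty":-0.037,"tz":0,"spin":0},{"fingers":0.005,"tx":0.032,"ty":0,"tz":0,"spin":0},{"fingers":0.005,"tx":0,"ty":0,"tz":0,"spin":0},{"fingers":0.005,"tx":0,"ty":0,"tz":0,"spin":0}]'
python3 to.py .45 -.09 .28
```

```text
clock: 28.8
ee_pos: [0.6319, -0.2155, 0.284]
orientation: [-178.8, 0.5, 85.2]
wrist_force: [-0.8, -0.0, -1.8]
gripper_width: 0.0135
grasp_force: 45.0
clock: 29.8
ee_pos: [0.4552, -0.0889, 0.2874]
orientation: [-178.8, 0.6, 85.2]
wrist_force: [0.8, -0.3, -2.2]
gripper_width: 0.0136
grasp_force: 45.0
tool shift [-0.0015 -0.0049  0.0075] toolz [-0.0213 -0.0083 -0.9997] q [ -9.2   3.9  16.9 109.2  -0.5  68.2   3.1]
```

```bash
python3 -m handwheel '[{"fingers":0.005,"tx":0,"ty":0,"tz":0,"spin":0.08},{"fingers":0.005,"tx":0,"ty":0,"tz":0,"spin":0.15},{"fingers":0.005,"tx":0,"ty":0,"tz":0,"spin":0.15},{"fingers":0.005,"tx":0,"ty":0,"tz":0,"spin":0.15},{"fingers":0.005,"tx":0,"ty":0,"tz":0,"spin":0.15},{"fingers":0.005,"tx":0,"ty":0,"tz":0,"spin":0.15},{"fingers":0.005,"tx":0,"ty":0,"tz":0,"spin":0.15},{"fingers":0.005,"tx":0,"ty":0,"tz":0,"spin":0.15}]'
python3 -m handwheel '[{"fingers":0.005,"tx":0,"ty":0,"tz":0,"spin":0.15},{"fingers":0.005,"tx":0,"ty":0,"tz":0,"spin":0.11},{"fingers":0.005,"tx":0,"ty":0,"tz":0,"spin":0.057},{"fingers":0.005,"tx":0,"ty":0,"tz":0,"spin":0},{"fingers":0.005,"tx":0,"ty":-0.03,"tz":0,"spin":0},{"fingers":0.005,"tx":0,"ty":-0.04,"tz":0,"spin":0},{"fingers":0.005,"tx":0,"ty":-0.04,"tz":0,"spin":0},{"fingers":0.005,"tx":0,"ty":-0.04,"tz":0,"spin":0}]'
python3 to.py .46 .219 .28
```

```text
clock: 30.8
ee_pos: [0.4553, -0.0895, 0.2874]
orientation: [180.0, 1.3, 20.1]
wrist_force: [0.6, 0.1, -2.6]
gripper_width: 0.0136
grasp_force: 45.0
clock: 31.8
ee_pos: [0.4492, 0.0622, 0.2865]
orientation: [179.6, 1.2, 2.4]
wrist_force: [-0.2, -1.1, -3.6]
gripper_width: 0.0135
grasp_force: 45.0
tool shift [ 0.0174 -0.1563  0.005 ] toolz [-0.0208 -0.0082 -0.9997] q [-22.9   2.9  11.4 110.3  -0.4  68.2 -99. ]
```

```bash
python3 -m handwheel '[{"fingers":0.005,"tx":0.003,"ty":-0.04,"tz":0,"spin":0},{"fingers":0.005,"tx":0.003,"ty":-0.04,"tz":0,"spin":0},{"fingers":0.005,"tx":0.01,"ty":-0.04,"tz":0,"spin":0},{"fingers":0.005,"tx":0.03,"ty":-0.036,"tz":0,"spin":0},{"fingers":0.005,"tx":0.04,"ty":0,"tz":0,"spin":0},{"fingers":0.005,"tx":0.04,"ty":0,"tz":0,"spin":0},{"fingers":0.005,"tx":0.03,"ty":0,"tz":0.01,"spin":0},{"fingers":0.005,"tx":0,"ty":0,"tz":0.02,"spin":0}]'
python3 -m handwheel '[{"fingers":0.005,"tx":0,"ty":0,"tz":0.03,"spin":0},{"fingers":0.005,"tx":0,"ty":0,"tz":0.03,"spin":0},{"fingers":0.005,"tx":0,"ty":0,"tz":0.03,"spin":0},{"fingers":0.005,"tx":0,"ty":0,"tz":0,"spin":0},{"fingers":0.005,"tx":0,"ty":0,"tz":0,"spin":0},{"fingers":0.005,"tx":0,"ty":0,"tz":0,"spin":0},{"fingers":0.005,"tx":0,"ty":0,"tz":0,"spin":0},{"fingers":0.005,"tx":0,"ty":0,"tz":0,"spin":0}]'
python3 to.py .601 .219 .13; python3 to.py .601 .219 .0825
python3 - <<'E'
from h import *
z0=bot.sense()["ee_pos"][2]-.0615; print("mouth z",z0)
for n in("wrist","side"):
    c=cam(n);p,d=bot.grab_frame(n);save("c_"+n,p);w=world(n,p.min(2)>150,d,c)
    q=w[(abs(w[:,0]-.6)<.075)&(abs(w[:,1]-.219)<.16)&(abs(w[:,2]-z0-.044)<.012)]
    if len(q)<50: print(n,len(q));continue
    A=np.c_[q[:,:2]-[.601,.219],np.ones(len(q))];co=np.linalg.lstsq(A,q[:,2],rcond=None)[0]
    print(n,len(q),"slope deg",np.degrees(co[:2]).round(2),"z",co[2].round(4),"rect",cv2.minAreaRect(q[:,:2].astype(np.float32)),q.min(0).round(3),q.max(0).round(3))
E
```

```text
clock: 32.8
ee_pos: [0.6002, 0.2223, 0.251]
orientation: [179.5, 1.2, 2.3]
wrist_force: [0.0, 0.2, -2.3]
gripper_width: 0.0135
grasp_force: 45.0
clock: 33.8
ee_pos: [0.5964, 0.2227, 0.1627]
orientation: [179.6, 1.2, 2.3]
wrist_force: [0.6, -0.2, -1.8]
gripper_width: 0.0131
grasp_force: 45.0
tool shift [0.0051 0.0037 0.0326] toolz [-0.0202 -0.0079 -0.9998] q [ -27.5   29.     5.9   92.8   -3.3   59.6 -108.3]
tool shift [0.0061 0.0033 0.0801] toolz [-0.0202 -0.0079 -0.9998] q [ -27.5   29.     5.9   92.8   -3.3   59.6 -108.3]
mouth z 0.10117372679722747
wrist 35092 slope deg [-0.64 -1.25] z 0.1473 rect ((0.5972322225570679, 0.22377552092075348), (0.08785219490528107, 0.2615015506744385), 2.409633159637451) [0.548 0.092 0.142] [0.646 0.356 0.152]
side 1619 slope deg [ 2.85 -0.69] z 0.1463 rect ((0.5958446860313416, 0.17690123617649078), (0.0955256000161171, 0.17240507900714874), 2.497976064682007) [0.546 0.09  0.133] [0.644 0.264 0.15 ]
```

View pics/c_side.png

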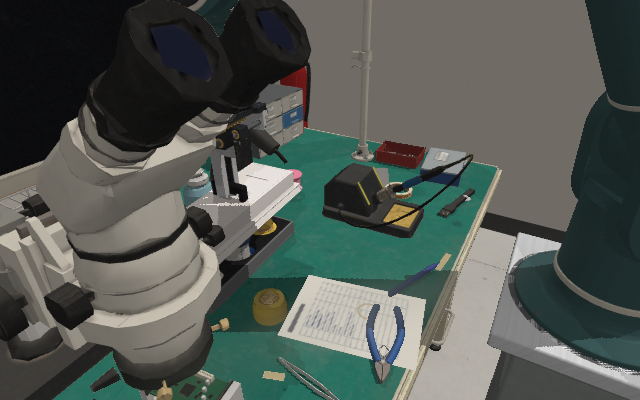

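The picture shows the cover held over the tray at (235,205), with the microscope clear of it. Its measured centre is within 5 mm of the tray's and the yaw matches.

```bash
python3 -m handwheel '[{"fingers":0.005,"tx":0.005,"ty":0.003,"tz":0.015,"spin":0},{"fingers":0.005,"tx":0,"ty":0,"tz":0.02,"spin":0},{"fingers":0.005,"tx":0.001,"ty":0,"tz":0.02,"spin":0},{"fingers":0.005,"tx":0,"ty":0,"tz":0.01,"spin":0},{"fingers":0.005,"tx":0,"ty":0,"tz":0,"spin":0},{"fingers":0.005,"tx":0,"ty":0,"tz":0,"spin":0},{"fingers":0.005,"tx":0,"ty":0,"tz":0,"spin":0},{"fingers":0.005,"tx":0,"ty":0,"tz":0,"spin":0}]'
python3 to.py .601 .219 .0825
```

```text
clock: 34.9
ee_pos: [0.6012, 0.2195, 0.0976]
orientation: [179.6, 1.2, 2.3]
wrist_force: [-0.6, 0.2, -2.2]
gripper_width: 0.0133
grasp_force: 45.0
tool shift [0.0001 0.0004 0.0151] toolz [-0.0201 -0.0078 -0.9998] q [ -26.8   33.6    5.5   94.8   -3.8   53.  -107.5]
```

```bash
python3 -m handwheel '[{"fingers":0.005,"tx":0,"ty":0,"tz":0.004,"spin":0},{"fingers":0.005,"tx":0,"ty":0,"tz":0.004,"spin":0},{"fingers":0.005,"tx":0,"ty":0,"tz":0.003,"spin":0},{"fingers":0.005,"tx":0,"ty":0,"tz":0.002,"spin":0},{"fingers":0.005,"tx":0,"ty":0,"tz":0.001,"spin":0},{"fingers":0.005,"tx":0,"ty":0,"tz":0,"spin":0},{"fingers":0.005,"tx":0,"ty":0,"tz":0,"spin":0},{"fingers":0.005,"tx":0,"ty":0,"tz":0,"spin":0}]'
```

```text
clock: 35.9
ee_pos: [0.6007, 0.2193, 0.0832]
orientation: [179.6, 1.2, 2.3]
wrist_force: [-0.6, -0.8, -1.7]
gripper_width: 0.0137
grasp_force: 45.0
```

```bash
python3 -m handwheel '[{"fingers":0.005,"tx":0,"ty":0,"tz":0.001,"spin":0},{"fingers":0.05,"tx":0,"ty":0,"tz":0,"spin":0},{"fingers":0.05,"tx":0,"ty":0,"tz":0,"spin":0},{"fingers":0.05,"tx":0,"ty":0,"tz":0,"spin":0},{"fingers":0.05,"tx":0,"ty":0,"tz":-0.02,"spin":0},{"fingers":0.05,"tx":0,"ty":0,"tz":-0.04,"spin":0},{"fingers":0.05,"tx":0,"ty":0,"tz":-0.05,"spin":0},{"fingers":0.05,"tx":-0.05,"ty":0,"tz":-0.03,"spin":0}]'
python3 -m handwheel '[{"fingers":0.05,"tx":-0.05,"ty":0,"tz":-0.02,"spin":0},{"fingers":0.05,"tx":-0.03,"ty":0,"tz":-0.02,"spin":0},{"fingers":0.05,"tx":0,"ty":0,"tz":0,"spin":0},{"fingers":0.05,"tx":0,"ty":0,"tz":0,"spin":0},{"fingers":0.05,"tx":0,"ty":0,"tz":0,"spin":0},{"fingers":0.05,"tx":0,"ty":0,"tz":0,"spin":0},{"fingers":0.05,"tx":0,"ty":0,"tz":0,"spin":0},{"fingers":0.05,"tx":0,"ty":0,"tz":0,"spin":0}]'
python3 - <<'E'
from h import *
n="wrist";c=cam(n);p,d=bot.grab_frame(n);save("f",p);w=world(n,p.min(2)>150,d,c)
q=w[(abs(w[:,0]-.6)<.075)&(abs(w[:,1]-.219)<.16)&(abs(w[:,2]-.064)<.012)]
A=np.c_[q[:,:2]-[.601,.219],np.ones(len(q))];co=np.linalg.lstsq(A,q[:,2],rcond=None)[0]
print(len(q),"slope",np.degrees(co[:2]).round(2),"z",co[2].round(4),cv2.minAreaRect(q[:,:2].astype(np.float32)))
E
```

```text
clock: 36.9
ee_pos: [0.5554, 0.2181, 0.2266]
orientation: [179.6, 1.0, 2.2]
wrist_force: [0.9, 0.7, 0.6]
gripper_width: 0.05
grasp_force: 0.0
clock: 37.9
ee_pos: [0.4746, 0.2154, 0.2647]
orientation: [179.6, 1.2, 2.3]
wrist_force: [-0.7, -0.4, 0.4]
gripper_width: 0.0501
grasp_force: 0.0
17678 slope [0.   0.01] z 0.0642 ((0.5986249446868896, 0.22021028399467468), (0.09279876202344894, 0.2612500786781311), 2.3078572750091553)
```

View pics/f.png

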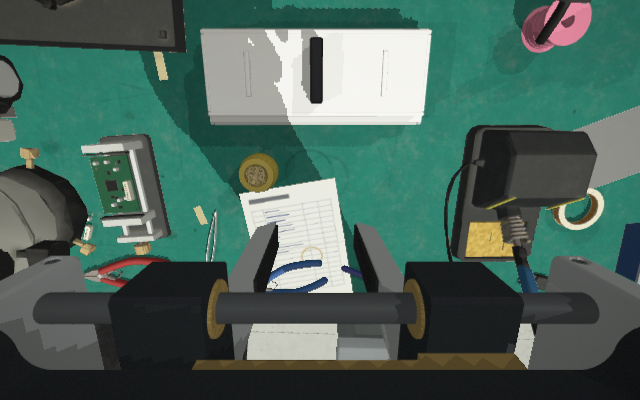

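The cover sits at (316,77) in the picture, level to 0.01°, with its top at 64 mm, exactly home (20 + 44). The tip cleaner at (258,173) and the tape at (577,208) haven't moved, and the arm is clear of everything.

```bash
python3 -c "
from cell import bot
print(bot.hand_in())"
```

```text
the job is handed in; nothing more can be done
None
```

The solder spool, loupe and wick reel are upright in their nests, the cover sits level on the tray rim (top measured at 64 mm), the tip cleaner and tape were left in place, and the job was handed in at about 38 s.

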